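Hook a dropped eye nut out of a welded box column

ROBOT

A 6-joint arm with a two-finger parallel gripper is mounted at the origin on the work surface. World frame = base frame: x ahead of the robot, y to its left, z up, the work surface at z = 0. Lengths are in m, angles in rad, forces in N, time in s.
With the tool pointing down it reaches from about 0.35 to 0.775 m from the base axis. Payload 7.3 kg.
Tool frame: the origin (TCP) lies at the very end of the fingers, on their centre line; the grasp point (between the pads) lies 19 mm behind it; z points along the fingers, y is the direction in which the jaws open and shut (so a half turn about z gives the same grasp; the last joint's range is limited). The gripper opens to 92 mm and grips with 3 to 60 N. Pads are 19 mm wide; open, the fingers measure 130 mm over their backs; the gripper's body (75 mm by 190 mm) begins 47 mm behind the grasp point.
Start: joints at [0.986, 0.342, 1.524, -0, 1.275, -0.146], TCP at [0.223, 0.475, 0.227] pointing down, gripper open.
Joint ranges: [-2.53, 2.53], [-0.77, 2.02], [0.04, 2.7], [-1, 4.14], [0.28, 2.66], [-3.11, 3.11]. Speed limits (rad/s): [2.57, 2.57, 3.14, 3.14, 3.14, 3.14].

INTERFACE

Orientations are given as [roll, pitch, yaw] about the fixed x, y, z axes, in that order (R = Rz(yaw) Ry(pitch) Rx(roll)).
In Python, from cell import robot gives the robot as it stands.
- The arm moves only by the tool apply_moves, never from a script. Its argument "plan" is a list of rows, each an object of numbers: "tx", "ty", "tz": the shift along the tool's x, y, z in m; "yaw": the turn about the tool's z in rad; "grip": the opening, from -1 (shut) to 1 (fully open), so that 0 is half open. In form: [{"tx": .., "ty": .., "tz": .., "yaw": .., "grip": ..}, ...]. A call has 1 to 8 rows; each row is the pose to reach, as a shift and turn from the pose commanded when the call began, along the tool's axes at that moment; what a row does not reach only later rows make up. A row lasts 1/8 s, in which the tool goes at most 62.5 mm and 10.7 degrees, less where a joint would pass 70% of its speed; a pose out of reach is approached as far as the arm can. A call with a gripper value outside its range is refused whole. The fingers move at their own pace and stop on an object; "force" is the grip in N (left out, the last holds). Time passes only in rows, so rows that repeat a pose let the fingers close. It gives the time, the measured TCP pose, the force and the opening at its end, in the units of the state.
- robot.observe(): the state, without advancing time (a new reading comes with each control period).
- robot.read_camera(name): name is "scene" or "top" or "wrist"; returns (picture, depth): 480x640x3 uint8, red, green, blue; 480x640 float32, m along the optical axis (not along the pixel's ray), 0 where there is no reading.
- robot.get_calibration(name): a dict with "camera_matrix" (3x3 intrinsics, pixels), "R" (3x3) and "t" (3): a world point X has camera coordinates R X + t. Camera axes: x right, y down, z forward; pixel columns grow to the right and rows downward; lengths in m; the calibration is good to about 2 mm. The wrist camera is an equidistant fisheye: a pixel r from the principal point sees the ray r / f radians off the axis. A picture is of the moment at which its call begins: read the wrist's pose just before it. get_calibration takes no time and is no camera call; for the wrist camera it gives the pose at the moment of the call.
- robot.hand_in(): hands the job in, once; it reports no verdict.
Trained networks look in the newest picture that a camera, given by its name, has taken for a name from the list of things; names that differ only in an ending like _2 or _b are one class to them, and where a whole thing is asked for, a point or a joint stands for the part that bears it (a point fixed in the world has none). Each returns a list of dicts, best first, with "confidence" (0 to 1); they miss things now and then, are a little off and sometimes report something else, mostly with a low value. They report only what shows in the picture. A call takes as long as a camera call. They do not tell look-alikes from the thing itself.
- robot.outline_of(label, camera): "region" (480x640 bool, what is visible of it) and "pixel" ([row, column] in pixels, amid what is visible of it).
- robot.tip_of(label, camera): "pixel" ([row, column] in pixels: a listed point, or the origin of a listed thing).
The state is a dict: "time": time; "qpos": joint angles; "qvel": joint speeds; "joint_efforts": joint torques, N m; "tool_pos": TCP position; "tool_rot": TCP orientation; "contact_force": force on the tool from outside, world axes, zero at the start; "torque": the same for the moment, N m; "opening": finger opening in m.
Only numpy, scipy, OpenCV 4.12 (cv2) and the standard library are available. Lean on these libraries where they do the work, as an engineer would, in place of code of your own. Each camera call takes 0.05 s, during which the arm holds its last target.

TASK

The yellow lifting eye nut has fallen to the bottom of one of the two upright steel box columns (the other holds a plain steel one). With the orange-handled hook picker, reach down, hook the yellow nut by its ring and lift it out, then stand it upright in the red tray. Hang the picker back in its blue holder, its guard plate resting flat on the rim.

Things in the scene. Friction and masses are not known exactly. Their poses are not given: they have to be found in the camera images.
- yellow_eye_nut: Yellow eye nut, 0.2 kg, on the column's bottom: round boss 34 mm across, 12 mm high; on it an upright ring of 10 mm bar, hole 36 mm across centred 33 mm above the underside (top of ring 61 mm, 56 mm wide). Origin: centre of the underside, z up. The ring lies in its y-z plane: the hole runs along x, which points away from the robot within 25 degrees, within 6 degrees of the column's x.
- column: Grey steel box column holding the yellow nut, fixed, open on top. Origin: centre of its underside, z up, x along its longer side. Inside 122 mm (x) by 82 mm (y), walls 4 mm, rim 136 mm high, bottom plate 6 mm thick. The nut stands 8 to 20 mm to +x of its middle, so the hook has room on the nut's -x side. A like column some 0.2 m to its left or right holds a bare steel nut.
- picker: Hook picker, 0.25 kg, hanging upright in the holder. Origin: centre of the underside of its steel guard plate (96 mm in x, 70 in y, 4 thick), z up. Orange handle above, 36 mm in x, 24 in y, from 4 to 60 mm above the origin: grasp it across y. Below, an 8 mm rod at x = -15 mm down to a J hook that points to +x and opens upward.
- hook (a point): Middle of the level foot of the picker's J hook, 116 mm straight below the picker's origin, same axes. The foot is 6 mm bar, from the rod at x = -15 mm to an upturned tip at x = +14 mm that tops out 11 mm above this point; gap between rod and tip 22 mm. The hook spans x = -19 to +17 mm.
- holder_mouth (a point): Centre of the mouth, at rim height, of the blue holder: a fixed upright box section, open on top, 132 mm high, outside 70 mm (x) by 50 mm (y), inside 62 by 42 mm; x points away from the robot within 20 degrees. The picker hangs in it, hook inside, guard on the rim: its origin at this point, its x within 3 degrees of this x.
- tray: Red open tray, fixed to the bench, 190 mm (x) by 150 mm (y), walls 30 mm high and 4 mm thick, floor 4 mm thick. Origin: centre of its underside, z up. It lies on the far side of the columns from the holder, left or right.
Mind the look-alikes: they are no part of the job. Leave any turquoise look-alike of the yellow_eye_nut alone.

How it is judged:
On the way, in this order (a step that is already met when the one before it is completed fails the run):
1. the yellow eye nut hangs on the picker, lifted clear of the column's rim (height (world z) of yellow_eye_nut above 0.137 m and contact force between picker and yellow_eye_nut above 0.5 N and contact force between the fingers and yellow_eye_nut below 0.1 N), for 0.2 s.
2. the yellow eye nut stands upright in the red tray, off the hook (z of yellow_eye_nut in the frame of tray below 0.012 m and angle between yellow_eye_nut's own z axis and vertical below 0.17 rad and contact force between yellow_eye_nut and tray above 0.5 N and contact force between picker and yellow_eye_nut below 0.1 N), for 0.2 s.
At the end, for the whole second after the job is handed in: The yellow eye nut stands at rest in the red tray on its boss, within 10 degrees of upright, and the picker hangs at rest in the blue holder: hook inside, guard on the rim (within 8 mm in height, 30 mm sideways of the mouth's centre and 7 degrees of upright) (x of yellow_eye_nut in the frame of tray between -0.09 and 0.09 m and y of yellow_eye_nut in the frame of tray between -0.07 and 0.07 m and z of yellow_eye_nut in the frame of tray below 0.012 m and angle between yellow_eye_nut's own z axis and vertical below 0.17 rad and linear speed of each of yellow_eye_nut, picker below 0.02 m/s and horizontal distance between picker and holder_mouth below 0.03 m and z of picker in the frame of holder_mouth between -0.008 and 0.008 m and angle between picker's own z axis and vertical below 0.12 rad); the robot touches nothing.
It also fails if it takes over 69 s, if anything falls off the work surface, if the arm or the gripper's body presses on something with over 40 N, if the wrist force passes 120 N, or if a joint passes its speed limit or range.

## Working session

There is one attempt and no reset: what is moved stays moved. The work goes in short steps, Python scripts to look and compute and a tool call to move; the robot and the scene stay as the last step left them, time stands still between calls to the robot, and variables do not carry over. Pictures are saved under pics/ and viewed, and the job is handed in when it is done.

Besides the shell and the picture viewer there is one more tool, called after ">>>" as name(argument=value, ...) on one line, values as JSON. apply_moves: Moves the arm, as the interface text tells. Its arguments: {"type":"object","properties":{"plan":{"type":"array","items":{"type":"object","properties":{"tx":{"type":"number"},"ty":{"type":"number"},"tz":{"type":"number"},"yaw":{"type":"number"},"grip":{"type":"number"}}}},"force":{"type":"number"}},"required":["plan"]}

```bash
ls; mkdir -p pics; python3 - <<'E'
from cell import robot
import cv2,numpy as np
s=robot.observe();print(s)
for c in ["scene","top","wrist"]:
    p,d=robot.read_camera(c)
    np.savez(f"pics/{c}0.npz",p=p,d=d,**robot.get_calibration(c))
    cv2.imwrite(f"pics/{c}0.png",p[:,:,::-1])
    print(c,robot.get_calibration(c))
E
```

```text
pics
{'time': 0.0, 'qpos': array([ 9.86035231e-01,  3.42760736e-01,  1.52501063e+00, -5.05885177e-06,
        1.27538918e+00, -1.45996463e-01]), 'qvel': array([-7.47587978e-04, -4.46026322e-05, -9.39646745e-04, -1.43398069e-03,
       -1.71939428e-03, -1.38111083e-03]), 'joint_efforts': array([-2.58349050e-03, -4.31266594e+01, -2.44199646e+01,  7.14870170e-02,
        5.63182938e-02, -1.96111473e-04]), 'tool_pos': array([0.22278671, 0.47494154, 0.22602746]), 'tool_rot': array([-3.14004074e+00, -2.23307969e-04,  2.70282932e+00]), 'contact_force': array([ 0.11067077, -0.08997057, -0.21173506]), 'torque': array([-0.01373612,  0.00886627, -0.0312151 ]), 'opening': 0.09177295101431379}
scene {'camera_matrix': array([[440.07834796,   0.        , 322.69916219],
       [  0.        , 440.07834796, 234.71775074],
       [  0.        ,   0.        ,   1.        ]]), 'R': array([[ 0.79997559,  0.60003026, -0.00165425],
       [ 0.34560068, -0.46301382, -0.81619751],
       [-0.49050914,  0.65236638, -0.57777062]]), 't': array([-0.4439667 , -0.13339039,  1.13798268])}
top {'camera_matrix': array([[502.60927011,   0.        , 317.37387668],
       [  0.        , 502.60927011, 231.59279811],
       [  0.        ,   0.        ,   1.        ]]), 'R': array([[ 0.00543694, -0.9997442 , -0.02195405],
       [-0.99093138, -0.0024388 , -0.13434676],
       [ 0.13425885,  0.02248539, -0.99069116]]), 't': array([0.01433292, 0.5796191 , 1.00520113])}
wrist {'camera_matrix': array([[371.64829954,   0.        , 319.46023559],
       [  0.        , 371.64829954, 240.12486412],
       [  0.        ,   0.        ,   1.        ]]), 'R': array([[ 0.42496357,  0.90520991, -0.0009918 ],
       [ 0.87003197, -0.40814582,  0.27651647],
       [ 0.24990065, -0.11837233, -0.96100867]]), 't': array([-0.52402889, -0.03468056,  0.39140041])}
```

View pics/scene0.png

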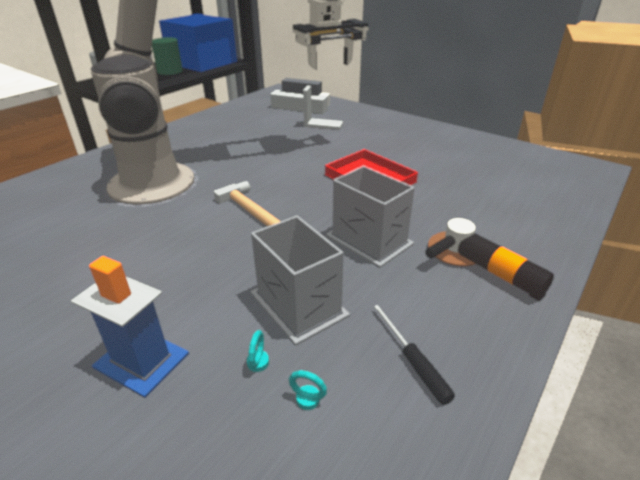

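View pics/top0.png

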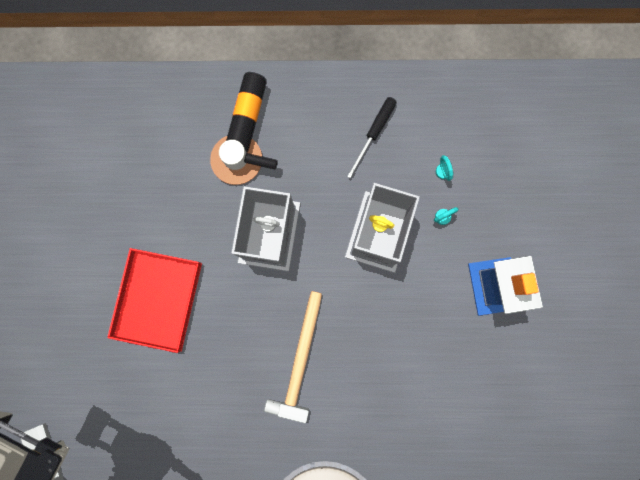

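View pics/wrist0.png

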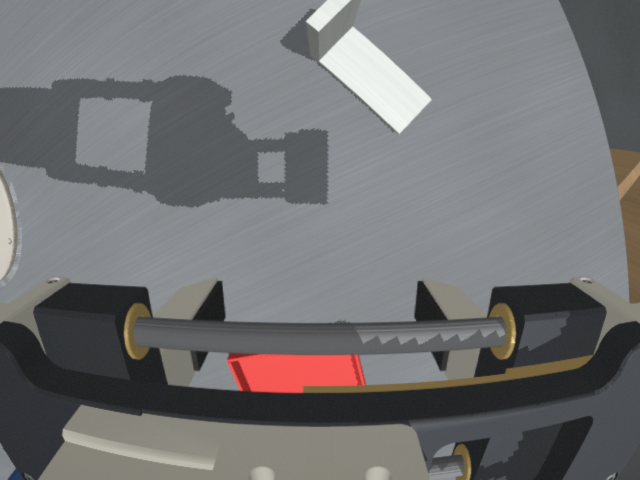

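The scene shows the yellow nut in the right-hand column (top view, around pixel 382,223). The tray is on the left at (155,300) and the picker in its holder is on the right at (518,285). I'll measure them using depth.

```bash
cat > h.py <<'E'
import numpy as np,cv2
def cloud(f):
    z=np.load(f);d=z['d'];K=z['camera_matrix'];v,u=np.mgrid[:480,:640]
    P=np.stack([(u-K[0,2])/K[0,0]*d,(v-K[1,2])/K[1,1]*d,d],-1)
    W=(P-z['t'])@z['R'];W[d==0]=np.nan
    return W,z['p']
def proj(z,X):
    c=z['R']@np.asarray(X)+z['t'];K=z['camera_matrix'];return (K@c/c[2])[:2]
def rect(pts):
    (c,s,a)=cv2.minAreaRect(pts[:,:2].astype(np.float32)); return np.round(c,4),np.round(s,4),round(a,1)
E
python3 - <<'E'
from h import *
W,p=cloud('pics/top0.npz')
def sel(r0,r1,c0,c1,z0,z1):
    w=W[r0:r1,c0:c1].reshape(-1,3);w=w[(w[:,2]>z0)&(w[:,2]<z1)];return w
print('bench z',np.nanmedian(W[380:470,400:600,2]))
for n,b in dict(colY=(175,275,340,425),colS=(180,275,225,305),guard=(245,320,465,550)).items():
    w=sel(*b,0.126,0.146);print(n,len(w),rect(w),np.median(w[:,2]))
w=sel(245,320,465,550,0.185,0.21);print('handle',len(w),rect(w),np.median(w[:,2]))
w=sel(240,360,100,210,0.02,0.04);print('tray',len(w),rect(w),np.median(w[:,2]))
w=sel(240,320,460,550,0.002,0.012);print('holderbase',len(w),rect(w),np.median(w[:,2]))
hsv=cv2.cvtColor(p,cv2.COLOR_RGB2HSV);m=(hsv[...,0]>22)&(hsv[...,0]<34)&(hsv[...,1]>150)
m[:175]=0;m[275:]=0;m[:,:340]=0;m[:,425:]=0
w=W[m];print('nut',m.sum(),np.nanmin(w,0),np.nanmax(w,0));
t=w[w[:,2]>0.045];print(rect(t),len(t),t.mean(0)); print(np.round(w[::4],3).tolist())
W2,p2=cloud('pics/scene0.npz')
def s2(r0,r1,c0,c1,z0,z1):
    w=W2[r0:r1,c0:c1].reshape(-1,3);w=w[(w[:,2]>z0)&(w[:,2]<z1)];return w
w=s2(270,325,65,165,0.125,0.145);print('guard sc',rect(w),np.median(w[:,2]))
w=s2(250,310,85,135,0.17,0.2);print('handle sc',rect(w),w[:,2].max())
w=s2(210,300,245,350,0.126,.146);print('colY sc',rect(w),np.median(w[:,2]))
E
```

```text
bench z 0.0004802222920126349
colY 607 (array([ 0.5863, -0.116 ]), array([0.0902, 0.1311]), 72.9) 0.13553489621962161
colS 624 (array([0.5832, 0.1218]), array([0.0907, 0.1305]), 81.2) 0.135554012161067
guard 1543 (array([ 0.4699, -0.3555]), array([0.0959, 0.0712]), 9.6) 0.13636550468573877
handle 300 (array([ 0.4698, -0.3548]), array([0.036 , 0.0245]), 10.5) 0.19190242108453087
tray 913 (array([0.4382, 0.3568]), array([0.1524, 0.1906]), 78.8) 0.029014775562744618
holderbase 1555 (array([ 0.4844, -0.378 ]), array([0.1663, 0.1935]), 0.2) 0.0044253171514289655
nut 214 [ 0.58389269 -0.1386655   0.01303328] [ 0.6104777  -0.09168101  0.06860978]
(array([ 0.601 , -0.1151]), array([0.0505, 0.0098]), 68.1) 100 [ 0.60001389 -0.11436146  0.06118831]
[[0.61, -0.092, 0.053], [0.609, -0.099, 0.06], [0.608, -0.092, 0.052], [0.607, -0.099, 0.061], [0.606, -0.107, 0.068], [0.606, -0.115, 0.064], [0.606, -0.098, 0.054], [0.604, -0.105, 0.064], [0.604, -0.119, 0.065], [0.604, -0.097, 0.056], [0.602, -0.105, 0.064], [0.602, -0.119, 0.068], [0.605, -0.099, 0.034], [0.6, -0.105, 0.064], [0.6, -0.113, 0.06
[... 490 characters left out ...]
109, 0.018], [0.596, -0.117, 0.021], [0.596, -0.125, 0.025], [0.591, -0.13, 0.06], [0.592, -0.139, 0.052], [0.594, -0.107, 0.02], [0.595, -0.115, 0.018], [0.594, -0.124, 0.021], [0.593, -0.131, 0.033], [0.59, -0.137, 0.052], [0.592, -0.113, 0.023], [0.593, -0.122, 0.017], [0.592, -0.129, 0.026], [0.589, -0.135, 0.045], [0.59, -0.115, 0.02], [0.591, -0.124, 0.017], [0.588, -0.107, 0.018], [0.589, -0.127, 0.013], [0.585, -0.116, 0.014]]
guard sc (array([ 0.4716, -0.3545]), array([0.0985, 0.0712]), 9.7) 0.13630768371716534
handle sc (array([ 0.4716, -0.3552]), array([0.0372, 0.0243]), 10.3) 0.19400153401323816
colY sc (array([ 0.5865, -0.1146]), array([0.0917, 0.135 ]), 72.5) 0.1337134833457324
```

```bash
python3 - <<'E'
import cv2
p=cv2.imread('pics/top0.png')
a=cv2.resize(p[170:280,335:430],None,fx=6,fy=5.4,interpolation=cv2.INTER_CUBIC);cv2.imwrite('pics/cropcol.png',a)
p=cv2.imread('pics/scene0.png')
a=cv2.resize(p[240:400,60:200],None,fx=3.5,fy=3.5,interpolation=cv2.INTER_CUBIC);cv2.imwrite('pics/crophold.png',a)
E
```

```text
(no output)
```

View pics/cropcol.png

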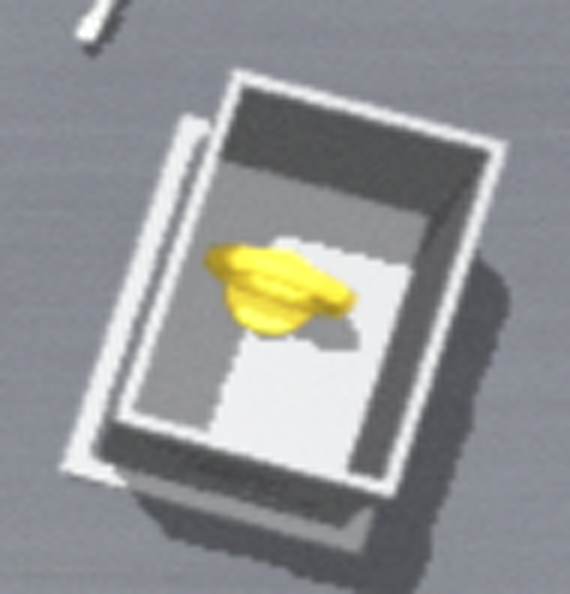

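View pics/crophold.png

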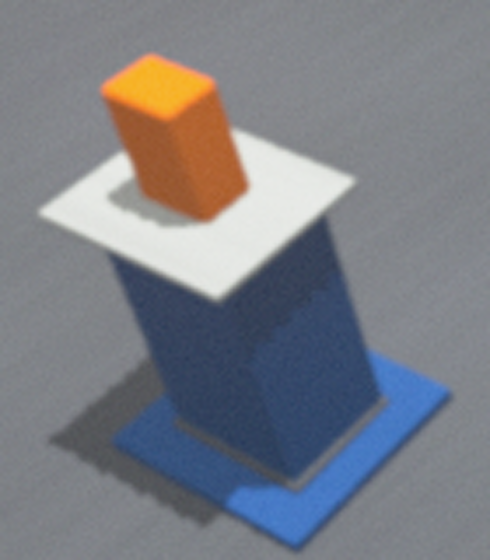

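```bash
cat > go.py <<'E'
import sys,numpy as np
from cell import robot
# usage: go.py x y z yawdeg -> tool frame deltas of total move from current measured pose
s=robot.observe();p=s['tool_pos'];yaw=s['tool_rot'][2]
from scipy.spatial.transform import Rotation as Ro
R=Ro.from_euler('xyz',s['tool_rot']).as_matrix()
print('t',s['time'],'pos',p.round(4),'yawdeg',np.degrees(yaw).round(1),'F',s['contact_force'].round(1),'open',round(s['opening'],4))
a=np.array(sys.argv[1:],float).reshape(-1,4)
for t in a:
    d=R.T@(t[:3]-p); dy=-(np.radians(t[3])-yaw); dy=(dy+np.pi)%(2*np.pi)-np.pi
    print('tx %.4f ty %.4f tz %.4f yaw %.3f'%(*d,dy))
E
python3 go.py .46 .08 .30 75  .4705 -.355 .25 10
```

```text
t 0.15 pos [0.2228 0.475  0.2262] yawdeg 154.9 F [-0.2  0.2  0.5] open 0.0919
tx -0.3825 ty -0.2570 tz -0.0736 yaw 1.394
tx -0.5768 ty -0.6462 tz -0.0232 yaw 2.528
```

>>> apply_moves(plan=[{"tx":-0.048,"ty":-0.032,"tz":-0.01,"yaw":0.17,"grip":1},{"tx":-0.096,"ty":-0.064,"tz":-0.02,"yaw":0.35,"grip":1},{"tx":-0.144,"ty":-0.096,"tz":-0.03,"yaw":0.52,"grip":1},{"tx":-0.19,"ty":-0.128,"tz":-0.04,"yaw":0.7,"grip":1},{"tx":-0.24,"ty":-0.16,"tz":-0.05,"yaw":0.87,"grip":1},{"tx":-0.287,"ty":-0.193,"tz":-0.06,"yaw":1.05,"grip":1},{"tx":-0.335,"ty":-0.225,"tz":-0.07,"yaw":1.22,"grip":1},{"tx":-0.382,"ty":-0.257,"tz":-0.074,"yaw":1.39,"grip":1}])

```text
time: 1.15
tool_pos: [0.4605, 0.0785, 0.3012]
tool_rot: [3.141, -0.0, 1.307]
contact_force: [1.1, -0.1, 0.7]
opening: 0.0917
```

```bash
python3 go.py  .4705 -.355 .25 10
```

```text
t 1.15 pos [0.4605 0.0785 0.3012] yawdeg 74.9 F [ 1.1 -0.1  0.7] open 0.0917
tx -0.4159 ty 0.1227 tz 0.0511 yaw 1.132
```

>>> apply_moves(plan=[{"tx":-0.052,"ty":0.015,"tz":0.0,"yaw":0.14},{"tx":-0.104,"ty":0.031,"tz":0.0,"yaw":0.28},{"tx":-0.156,"ty":0.046,"tz":0.0,"yaw":0.42},{"tx":-0.208,"ty":0.061,"tz":0.01,"yaw":0.57},{"tx":-0.26,"ty":0.077,"tz":0.02,"yaw":0.71},{"tx":-0.312,"ty":0.092,"tz":0.03,"yaw":0.85},{"tx":-0.364,"ty":0.108,"tz":0.04,"yaw":0.99},{"tx":-0.416,"ty":0.123,"tz":0.051,"yaw":1.132}])

```text
schema error: expected keys tx, ty, tz, yaw, grip
```

```bash
python3 - <<'E'
from cell import robot
from h import *
s=robot.observe();cal=robot.get_calibration('wrist');p,d=robot.read_camera('wrist')
cv2.imwrite('pics/w1.png',p[:,:,::-1])
K=cal['camera_matrix'];f=K[0,0];v,u=np.mgrid[:480,:640]
x=u-K[0,2];y=v-K[1,2];r=np.hypot(x,y)+1e-9;th=r/f
ray=np.stack([np.sin(th)*x/r,np.sin(th)*y/r,np.cos(th)],-1)
P=ray/ray[...,2:]*d[...,None];W=(P-cal['t'])@cal['R'];W[(d==0)|(th>1.4)]=np.nan
hsv=cv2.cvtColor(p,cv2.COLOR_RGB2HSV);m=(hsv[...,0]>5)&(hsv[...,0]<18)&(hsv[...,1]>150)&(W[...,2]>.185)&(W[...,2]<.2)
print(m.sum());print(rect(W[m]),np.median(W[m][:,2]))
w=W.reshape(-1,3);w=w[(w[:,2]>.131)&(w[:,2]<.141)&(abs(w[:,0]-.47)<.08)&(abs(w[:,1]+.355)<.07)];print(len(w),rect(w))
E
python3 go.py  .4705 -.355 .145 10
```

```text
0
(array([0., 0.]), array([0., 0.]), 0.0) nan
0 (array([0., 0.]), array([0., 0.]), 0.0)
t 1.2 pos [0.4636 0.0731 0.3011] yawdeg 74.3 F [ 3.9 -5.5  0.7] open 0.0921
tx -0.4098 ty 0.1221 tz 0.1577 yaw 1.122
  return _methods._mean(a, axis=axis, dtype=dtype,
  ret = ret.dtype.type(ret / rcount)
```

View pics/w1.png

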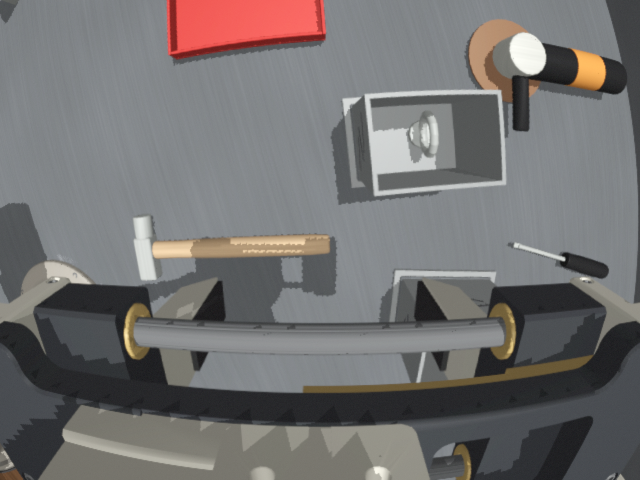

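The move was refused because the rows had no grip value. The wrist view shows the steel nut's column, with nothing unexpected around it.

>>> apply_moves(plan=[{"tx":-0.052,"ty":0.015,"tz":0.0,"yaw":0.14,"grip":1},{"tx":-0.104,"ty":0.031,"tz":0.0,"yaw":0.28,"grip":1},{"tx":-0.156,"ty":0.046,"tz":0.0,"yaw":0.42,"grip":1},{"tx":-0.208,"ty":0.061,"tz":0.01,"yaw":0.57,"grip":1},{"tx":-0.26,"ty":0.077,"tz":0.02,"yaw":0.71,"grip":1},{"tx":-0.312,"ty":0.092,"tz":0.03,"yaw":0.85,"grip":1},{"tx":-0.364,"ty":0.108,"tz":0.04,"yaw":0.99,"grip":1},{"tx":-0.41,"ty":0.122,"tz":0.051,"yaw":1.125,"grip":1}])

```text
time: 2.2
tool_pos: [0.4728, -0.3489, 0.249]
tool_rot: [-3.141, 0.0, 0.183]
contact_force: [-0.0, 0.3, 0.5]
opening: 0.0917
```

```bash
cat > wr.py <<'E'
from cell import robot
from h import *
def wrist(name):
    cal=robot.get_calibration('wrist');p,d=robot.read_camera('wrist')
    cv2.imwrite(name,p[:,:,::-1])
    K=cal['camera_matrix'];f=K[0,0];v,u=np.mgrid[:480,:640]
    x=u-K[0,2];y=v-K[1,2];r=np.hypot(x,y)+1e-9;th=r/f
    ray=np.stack([np.sin(th)*x/r,np.sin(th)*y/r,np.cos(th)],-1)
    P=ray/ray[...,2:]*d[...,None];W=(P-cal['t'])@cal['R'];W[(d==0)|(th>1.4)]=np.nan
    return W,p
E
python3 - <<'E'
from wr import *
W,p=wrist('pics/w2.png')
w=W.reshape(-1,3)
w=w[(abs(w[:,0]-.47)<.08)&(abs(w[:,1]+.355)<.07)]
g=w[(w[:,2]>.131)&(w[:,2]<.141)];print(len(g), len(g) and rect(g))
g=w[(w[:,2]>.186)&(w[:,2]<.196)];print(len(g), len(g) and rect(g))
E
python3 go.py  .4705 -.355 .145 10
```

```text
8392 (array([ 0.4705, -0.3558]), array([0.0971, 0.0708]), 9.5)
2135 (array([ 0.4713, -0.3555]), array([0.0356, 0.0238]), 10.2)
t 2.25 pos [ 0.4718 -0.3539  0.2466] yawdeg 10.0 F [-2.3 -3.4 -1.1] open 0.0919
tx -0.0012 ty 0.0007 tz 0.1016 yaw 0.000
```

View pics/w2.png

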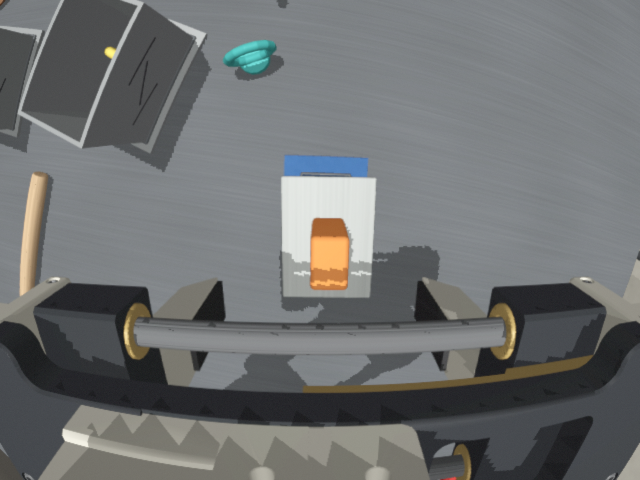

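The wrist view shows the handle centred between the fingers, near pixel (330,255). It measures (0.471, -0.355) at 10°, matching the other cameras. I'll descend and grip.

>>> apply_moves(plan=[{"tx":-0.001,"ty":0.001,"tz":0.03,"yaw":0,"grip":1},{"tx":-0.001,"ty":0.001,"tz":0.06,"yaw":0,"grip":1},{"tx":-0.001,"ty":0.001,"tz":0.085,"yaw":0,"grip":1},{"tx":-0.001,"ty":0.001,"tz":0.1,"yaw":0,"grip":0.3},{"tx":-0.001,"ty":0.001,"tz":0.1,"yaw":0,"grip":-1},{"tx":-0.001,"ty":0.001,"tz":0.1,"yaw":0,"grip":-1},{"tx":-0.001,"ty":0.001,"tz":0.1,"yaw":0,"grip":-1},{"tx":-0.001,"ty":0.001,"tz":0.1,"yaw":0,"grip":-1}], force=45)

```text
time: 3.25
tool_pos: [0.4724, -0.3486, 0.1504]
tool_rot: [3.141, -0.001, 0.188]
contact_force: [0.1, 0.2, 0.3]
opening: 0.0463
```

```bash
python3 go.py  .4705 -.355 .30 10
```

```text
t 3.25 pos [ 0.4724 -0.3486  0.1504] yawdeg 10.8 F [0.1 0.2 0.3] open 0.0463
tx -0.0030 ty 0.0061 tz -0.1496 yaw 0.013
```

>>> apply_moves(plan=[{"tx":-0.003,"ty":0.0065,"tz":0.004,"yaw":0.013,"grip":0.1},{"tx":-0.003,"ty":0.0065,"tz":0.004,"yaw":0.013,"grip":0.1},{"tx":-0.003,"ty":0.0065,"tz":0.004,"yaw":0.013,"grip":0},{"tx":-0.003,"ty":0.0065,"tz":0.004,"yaw":0.013,"grip":-1},{"tx":-0.003,"ty":0.0065,"tz":0.004,"yaw":0.013,"grip":-1},{"tx":-0.003,"ty":0.0065,"tz":0.004,"yaw":0.013,"grip":-1},{"tx":-0.003,"ty":0.0065,"tz":0.004,"yaw":0.013,"grip":-1},{"tx":-0.003,"ty":0.0065,"tz":0.004,"yaw":0.013,"grip":-1}], force=45)

```text
time: 4.25
tool_pos: [0.4705, -0.3553, 0.1457]
tool_rot: [-3.141, -0.0, 0.175]
contact_force: [0.3, 0.1, 0.3]
opening: 0.0239
```

```bash
python3 go.py  .4705 -.355 .30 10
```

```text
t 4.25 pos [ 0.4705 -0.3553  0.1457] yawdeg 10.0 F [0.3 0.1 0.3] open 0.0239
tx 0.0000 ty -0.0003 tz -0.1543 yaw 0.000
```

Handle gripped: the opening is 23.9 mm. Lifting.

>>> apply_moves(plan=[{"tx":0,"ty":0,"tz":-0.01,"yaw":0,"grip":-1},{"tx":0,"ty":0,"tz":-0.03,"yaw":0,"grip":-1},{"tx":0,"ty":0,"tz":-0.06,"yaw":0,"grip":-1},{"tx":0,"ty":0,"tz":-0.09,"yaw":0,"grip":-1},{"tx":0,"ty":0,"tz":-0.12,"yaw":0,"grip":-1},{"tx":0,"ty":0,"tz":-0.145,"yaw":0,"grip":-1},{"tx":0,"ty":0,"tz":-0.16,"yaw":0,"grip":-1},{"tx":0,"ty":0,"tz":-0.16,"yaw":0,"grip":-1}])

```text
time: 5.25
tool_pos: [0.4707, -0.3555, 0.3065]
tool_rot: [3.14, -0.001, 0.175]
contact_force: [1.0, 0.1, -2.2]
opening: 0.0238
```

```bash
python3 - <<'E'
from cell import robot
from h import *
p,d=robot.read_camera('scene');cv2.imwrite('pics/s2.png',p[:,:,::-1])
import math
# nut refined by plane fit of ring points, top camera picture 0
W,pp=cloud('pics/top0.npz')
hsv=cv2.cvtColor(pp,cv2.COLOR_RGB2HSV);m=(hsv[...,0]>22)&(hsv[...,0]<34)&(hsv[...,1]>150)
m[:175]=0;m[275:]=0;m[:,:340]=0;m[:,425:]=0
w=W[m];w=w[w[:,2]>.05];c=w[:,:2].mean(0);u,s,vt=np.linalg.svd(w[:,:2]-c);print(c,np.degrees(np.arctan2(vt[0,1],vt[0,0]))-90)
E
n=(0.601,-0.115); python3 -c "
import math
nx,ny=.601,-.115
a=math.radians(-20);b=.036
print(nx-b*math.cos(a),ny-b*math.sin(a))"
python3 go.py .567 -.103 .30 -20
```

```text
[ 0.60017594 -0.11413926] -22.193903860034396
0.5671710656517073 -0.10268727484027593
t 5.3 pos [ 0.4704 -0.3553  0.3053] yawdeg 10.0 F [ 0.6  0.  -2.7] open 0.0238
tx 0.1390 ty -0.2316 tz 0.0054 yaw 0.524
```

View pics/s2.png

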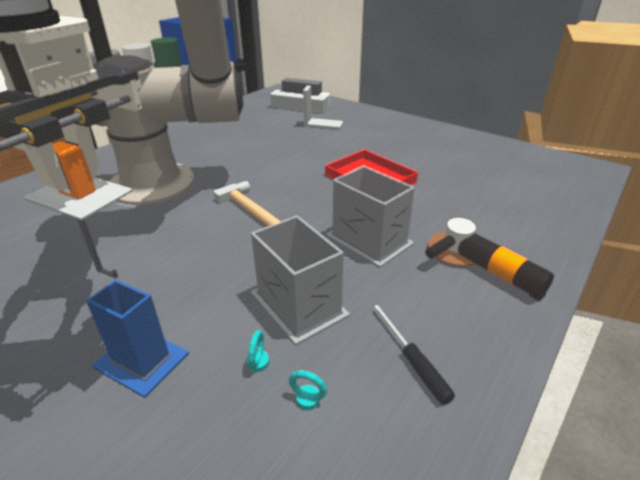

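The picker is out and hanging straight in the gripper, with the hook clear above the holder (pixel 105,272). Moving it over the column.

>>> apply_moves(plan=[{"tx":0.025,"ty":-0.04,"tz":0,"yaw":0.09,"grip":-1},{"tx":0.053,"ty":-0.088,"tz":0,"yaw":0.2,"grip":-1},{"tx":0.08,"ty":-0.135,"tz":0,"yaw":0.3,"grip":-1},{"tx":0.108,"ty":-0.18,"tz":0,"yaw":0.4,"grip":-1},{"tx":0.13,"ty":-0.215,"tz":0,"yaw":0.49,"grip":-1},{"tx":0.139,"ty":-0.2315,"tz":0,"yaw":0.524,"grip":-1},{"tx":0.139,"ty":-0.2315,"tz":0,"yaw":0.524,"grip":-1}])

```text
time: 6.18
tool_pos: [0.567, -0.1018, 0.3042]
tool_rot: [-3.142, 0.003, -0.346]
contact_force: [0.9, -1.3, -2.0]
opening: 0.0237
```

```bash
python3 - <<'E'
from wr import *
p,d=robot.read_camera('top');cv2.imwrite('pics/t3.png',p[:,:,::-1])
W,p=wrist('pics/w3.png')
p,d=robot.read_camera('scene');cv2.imwrite('pics/s3.png',p[:,:,::-1])
E
python3 go.py .567 -.103 .165 -20
```

```text
t 6.325 pos [ 0.5666 -0.104   0.305 ] yawdeg -20.0 F [-0.1  0.1 -2. ] open 0.0238
tx 0.0002 ty -0.0011 tz 0.1400 yaw -0.000
```

View pics/w3.png

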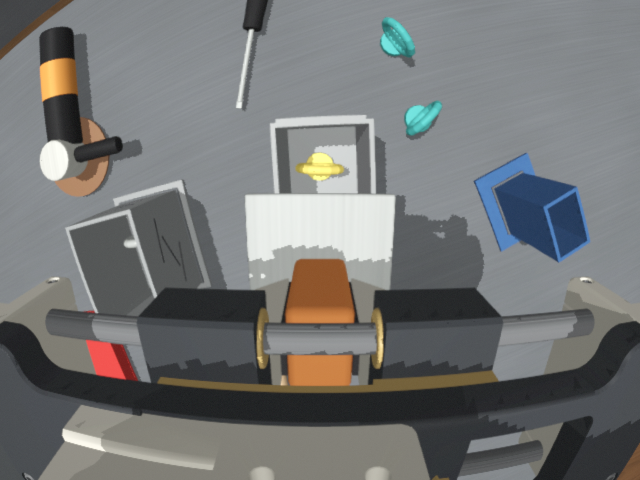

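View pics/s3.png

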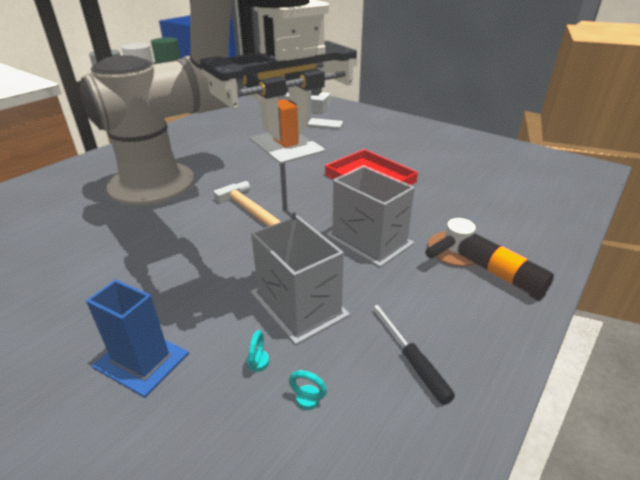

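Top of the wrist view: the yellow ring at (320,167) lies square to the tool, with the column around it. I'll check the nut's position and the height of the guard in the grip.

```bash
python3 - <<'E'
from wr import *
W,p=wrist('pics/w4.png')
g=W[200:255,255:390].reshape(-1,3);g=g[(g[:,2]>.27)&(g[:,2]<.32)];print('guard z',np.median(g[:,2]),g[:,2].std(), len(g))
# tilt of guard plane
A=np.c_[g[:,:2],np.ones(len(g))];print('plane',np.linalg.lstsq(A,g[:,2],rcond=None)[0])
n=W[150:185,290:350];hsv=cv2.cvtColor(p,cv2.COLOR_RGB2HSV)[150:185,290:350]
n=n[(hsv[...,0]>20)&(hsv[...,0]<36)&(hsv[...,1]>120)];n=n[n[:,2]>.045];print('nut ring',rect(n),n.mean(0),n[:,2].max(),len(n))
c=W[110:200,265:385].reshape(-1,3);c=c[(c[:,2]>.126)&(c[:,2]<.146)];print('rim',c.min(0),c.max(0))
print(robot.observe()['tool_pos'])
E
```

```text
guard z 0.29619812699969783 0.0006156266390372435 7399
plane [-1.64239869e-03  6.14838555e-05  2.97177650e-01]
nut ring (array([ 0.602 , -0.1157]), array([0.0514, 0.0095]), 68.7) [ 0.60215515 -0.11647419  0.06029592] 0.06737456733638143 268
rim [ 0.5722203  -0.17721005  0.12606371] [ 0.66168866 -0.07456164  0.13951628]
[ 0.56669049 -0.10418515  0.30520761]
```

>>> apply_moves(plan=[{"tx":0.001,"ty":-0.001,"tz":0.015,"yaw":0,"grip":-1},{"tx":0.001,"ty":-0.001,"tz":0.045,"yaw":0,"grip":-1},{"tx":0.001,"ty":-0.001,"tz":0.075,"yaw":0,"grip":-1},{"tx":0.001,"ty":-0.001,"tz":0.105,"yaw":0,"grip":-1},{"tx":0.001,"ty":-0.001,"tz":0.13,"yaw":0,"grip":-1},{"tx":0.001,"ty":-0.001,"tz":0.142,"yaw":0,"grip":-1},{"tx":0.001,"ty":-0.001,"tz":0.143,"yaw":0,"grip":-1},{"tx":0.001,"ty":-0.001,"tz":0.143,"yaw":0,"grip":-1}])

```text
time: 7.38
tool_pos: [0.5689, -0.1029, 0.1636]
tool_rot: [-3.141, -0.002, -0.349]
contact_force: [0.3, 0.5, -2.0]
opening: 0.0238
```

```bash
python3 go.py .6015 -.1155 .162 -20
```

```text
t 7.375 pos [ 0.5689 -0.1029  0.1636] yawdeg -20.0 F [ 0.3  0.5 -2. ] open 0.0238
tx 0.0349 ty 0.0007 tz 0.0016 yaw -0.000
```

>>> apply_moves(plan=[{"tx":0.006,"ty":0.0,"tz":0.001,"yaw":0,"grip":-1},{"tx":0.013,"ty":0.0,"tz":0.001,"yaw":0,"grip":-1},{"tx":0.02,"ty":0.0,"tz":0.001,"yaw":0,"grip":-1},{"tx":0.027,"ty":0.001,"tz":0.001,"yaw":0,"grip":-1},{"tx":0.033,"ty":0.001,"tz":0.001,"yaw":0,"grip":-1},{"tx":0.035,"ty":0.001,"tz":0.001,"yaw":0,"grip":-1},{"tx":0.035,"ty":0.001,"tz":0.001,"yaw":0,"grip":-1}])

```text
time: 8.25
tool_pos: [0.6009, -0.1155, 0.1616]
tool_rot: [-3.142, 0.0, -0.349]
contact_force: [0.6, -0.7, -2.6]
opening: 0.024
```

```bash
python3 go.py .6015 -.1155 .162 -20;python3 - <<'E'
from wr import *
W,p=wrist('pics/w5.png')
E
```

```text
t 8.25 pos [ 0.6009 -0.1155  0.1616] yawdeg -20.0 F [ 0.6 -0.7 -2.6] open 0.024
tx 0.0005 ty -0.0002 tz -0.0004 yaw -0.000
```

View pics/w5.png

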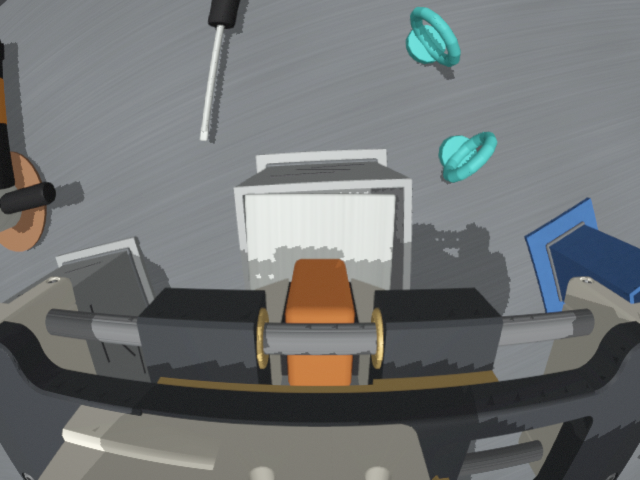

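No contact force beyond the picker's own weight, and the guard sits within the rim at (320,230). Now lifting slowly: the nut weighs about 2 N, so the reading should go from −2 to about −4 N.

>>> apply_moves(plan=[{"tx":0,"ty":0,"tz":-0.006,"yaw":0,"grip":-1},{"tx":0,"ty":0,"tz":-0.012,"yaw":0,"grip":-1},{"tx":0,"ty":0,"tz":-0.018,"yaw":0,"grip":-1},{"tx":0,"ty":0,"tz":-0.024,"yaw":0,"grip":-1},{"tx":0,"ty":0,"tz":-0.03,"yaw":0,"grip":-1},{"tx":0,"ty":0,"tz":-0.036,"yaw":0,"grip":-1},{"tx":0,"ty":0,"tz":-0.042,"yaw":0,"grip":-1},{"tx":0,"ty":0,"tz":-0.045,"yaw":0,"grip":-1}])

```text
time: 9.3
tool_pos: [0.6011, -0.1155, 0.2072]
tool_rot: [-3.141, -0.001, -0.349]
contact_force: [0.2, -0.1, -4.6]
opening: 0.0237
```

```bash
python3 go.py .601 -.1155 .345 -20
```

```text
t 9.3 pos [ 0.6011 -0.1155  0.2072] yawdeg -20.0 F [ 0.2 -0.1 -4.6] open 0.0237
tx 0.0000 ty -0.0000 tz -0.1378 yaw -0.000
```

>>> apply_moves(plan=[{"tx":0,"ty":0,"tz":-0.01,"yaw":0,"grip":-1},{"tx":0,"ty":0,"tz":-0.03,"yaw":0,"grip":-1},{"tx":0,"ty":0,"tz":-0.055,"yaw":0,"grip":-1},{"tx":0,"ty":0,"tz":-0.08,"yaw":0,"grip":-1},{"tx":0,"ty":0,"tz":-0.105,"yaw":0,"grip":-1},{"tx":0,"ty":0,"tz":-0.13,"yaw":0,"grip":-1},{"tx":0,"ty":0,"tz":-0.145,"yaw":0,"grip":-1},{"tx":0,"ty":0,"tz":-0.15,"yaw":0,"grip":-1}])

```text
time: 10.3
tool_pos: [0.6011, -0.1156, 0.3582]
tool_rot: [-3.141, -0.002, -0.349]
contact_force: [0.2, 0.0, -3.1]
opening: 0.0237
```

>>> apply_moves(plan=[{"tx":0,"ty":0,"tz":0,"yaw":0,"grip":-1},{"tx":0,"ty":0,"tz":0,"yaw":0,"grip":-1},{"tx":0,"ty":0,"tz":0,"yaw":0,"grip":-1},{"tx":0,"ty":0,"tz":0,"yaw":0,"grip":-1}])

```text
time: 10.8
tool_pos: [0.6009, -0.1155, 0.3564]
tool_rot: [-3.141, 0.001, -0.349]
contact_force: [-0.3, 0.3, -4.1]
opening: 0.0241
```

```bash
python3 - <<'E'
from wr import *
p,d=robot.read_camera('scene');cv2.imwrite('pics/s6.png',p[:,:,::-1])
E
python3 go.py .555 .15 .355 0  .455 .35 .355 30
```

```text
t 10.85 pos [ 0.6009 -0.1155  0.3565] yawdeg -20.0 F [-0.4  0.3 -3.8] open 0.0241
tx -0.1340 ty -0.2338 tz 0.0015 yaw -0.349
tx -0.2964 ty -0.3875 tz 0.0016 yaw -0.873
```

View pics/s6.png

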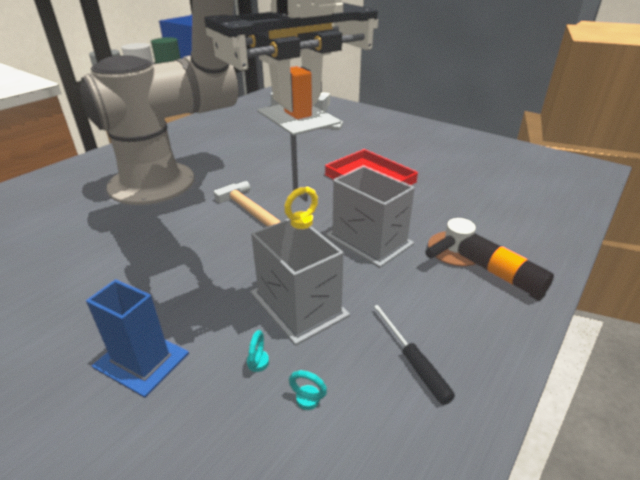

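The yellow nut hangs upright on the hook, clear of the rim (pixel 302,208). Carrying it to the tray gently.

```bash
python3 go.py .4625 .352 .3565 -11
```

```text
t 10.85 pos [ 0.6009 -0.1155  0.3565] yawdeg -20.0 F [-0.4  0.3 -3.8] open 0.0241
tx -0.2900 ty -0.3919 tz 0.0001 yaw -0.157
```

>>> apply_moves(plan=[{"tx":-0.006,"ty":-0.008,"tz":0,"yaw":-0.003,"grip":-1},{"tx":-0.017,"ty":-0.023,"tz":0,"yaw":-0.01,"grip":-1},{"tx":-0.033,"ty":-0.045,"tz":0,"yaw":-0.02,"grip":-1},{"tx":-0.051,"ty":-0.07,"tz":0,"yaw":-0.03,"grip":-1},{"tx":-0.071,"ty":-0.096,"tz":0,"yaw":-0.04,"grip":-1},{"tx":-0.092,"ty":-0.124,"tz":0,"yaw":-0.05,"grip":-1},{"tx":-0.113,"ty":-0.153,"tz":0,"yaw":-0.06,"grip":-1},{"tx":-0.135,"ty":-0.182,"tz":0,"yaw":-0.07,"grip":-1}])

```text
time: 11.85
tool_pos: [0.5351, 0.1039, 0.3571]
tool_rot: [-3.141, -0.0, -0.278]
contact_force: [0.5, 1.1, -3.4]
opening: 0.0238
```

>>> apply_moves(plan=[{"tx":-0.021,"ty":-0.031,"tz":0,"yaw":-0.011,"grip":-1},{"tx":-0.043,"ty":-0.061,"tz":0,"yaw":-0.022,"grip":-1},{"tx":-0.065,"ty":-0.092,"tz":0,"yaw":-0.033,"grip":-1},{"tx":-0.084,"ty":-0.12,"tz":0,"yaw":-0.043,"grip":-1},{"tx":-0.1,"ty":-0.146,"tz":0,"yaw":-0.055,"grip":-1},{"tx":-0.115,"ty":-0.169,"tz":0,"yaw":-0.065,"grip":-1},{"tx":-0.128,"ty":-0.187,"tz":0,"yaw":-0.075,"grip":-1},{"tx":-0.136,"ty":-0.198,"tz":0,"yaw":-0.083,"grip":-1}])

```text
time: 12.85
tool_pos: [0.4587, 0.3311, 0.357]
tool_rot: [-3.141, 0.0, -0.194]
contact_force: [0.9, 0.3, -3.6]
opening: 0.0238
```

```bash
python3 go.py .4625 .352 .3565 -11
```

```text
t 12.85 pos [0.4587 0.3311 0.357 ] yawdeg -11.1 F [ 0.9  0.3 -3.6] open 0.0238
tx -0.0003 ty -0.0212 tz 0.0005 yaw -0.002
```

>>> apply_moves(plan=[{"tx":0.001,"ty":-0.006,"tz":0,"yaw":0,"grip":-1},{"tx":0.002,"ty":-0.014,"tz":0,"yaw":0,"grip":-1},{"tx":0.003,"ty":-0.02,"tz":0.01,"yaw":0,"grip":-1},{"tx":0.003,"ty":-0.021,"tz":0.03,"yaw":0,"grip":-1},{"tx":0.003,"ty":-0.021,"tz":0.06,"yaw":0,"grip":-1},{"tx":0.003,"ty":-0.021,"tz":0.09,"yaw":0,"grip":-1},{"tx":0.003,"ty":-0.021,"tz":0.11,"yaw":0,"grip":-1},{"tx":0.003,"ty":-0.021,"tz":0.12,"yaw":0,"grip":-1}])

```text
time: 13.85
tool_pos: [0.467, 0.3489, 0.2348]
tool_rot: [3.14, 0.002, -0.197]
contact_force: [-0.1, 0.6, -3.3]
opening: 0.0239
```

>>> apply_moves(plan=[{"tx":0,"ty":0,"tz":0,"yaw":0,"grip":-1},{"tx":0,"ty":0,"tz":0,"yaw":0,"grip":-1},{"tx":0,"ty":0,"tz":0,"yaw":0,"grip":-1}])

```text
time: 14.22
tool_pos: [0.4676, 0.3497, 0.2377]
tool_rot: [-3.14, -0.001, -0.196]
contact_force: [-0.4, -0.2, -3.9]
opening: 0.024
```

```bash
python3 - <<'E'
from wr import *
p,d=robot.read_camera('scene');cv2.imwrite('pics/s7.png',p[:,:,::-1])
cv2.imwrite('pics/s7c.png',cv2.resize(p[80:240,280:440,::-1],None,fx=3.7,fy=3.7,interpolation=cv2.INTER_CUBIC))
E
python3 go.py .4625 .352 .16 -11
```

```text
t 14.275 pos [0.4675 0.3497 0.2375] yawdeg -11.2 F [-0.5 -0.5 -3.4] open 0.0239
tx -0.0055 ty -0.0012 tz 0.0775 yaw -0.004
```

View pics/s7c.png

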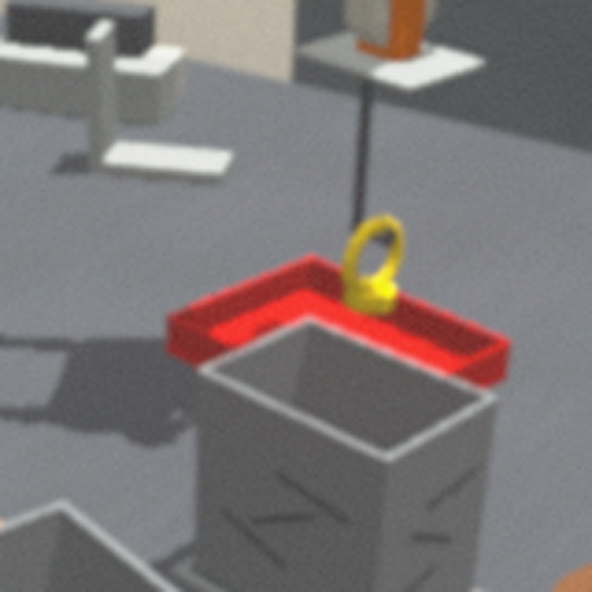

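The nut hangs upright over the tray. Lowering slowly.

>>> apply_moves(plan=[{"tx":0,"ty":0,"tz":0.008,"yaw":0,"grip":-1},{"tx":0,"ty":0,"tz":0.018,"yaw":0,"grip":-1},{"tx":0,"ty":0,"tz":0.028,"yaw":0,"grip":-1},{"tx":0,"ty":0,"tz":0.038,"yaw":0,"grip":-1},{"tx":0,"ty":0,"tz":0.045,"yaw":0,"grip":-1},{"tx":0,"ty":0,"tz":0.05,"yaw":0,"grip":-1},{"tx":0,"ty":0,"tz":0.055,"yaw":0,"grip":-1},{"tx":0,"ty":0,"tz":0.06,"yaw":0,"grip":-1}])

```text
time: 15.28
tool_pos: [0.4675, 0.3497, 0.1769]
tool_rot: [-3.141, -0.001, -0.196]
contact_force: [0.1, 0.7, -2.0]
opening: 0.0239
```

>>> apply_moves(plan=[{"tx":0,"ty":0,"tz":0.005,"yaw":0,"grip":-1},{"tx":0,"ty":0,"tz":0.01,"yaw":0,"grip":-1},{"tx":0,"ty":0,"tz":0.014,"yaw":0,"grip":-1},{"tx":0,"ty":0,"tz":0.016,"yaw":0,"grip":-1},{"tx":0,"ty":0,"tz":0.016,"yaw":0,"grip":-1},{"tx":0,"ty":0,"tz":0.016,"yaw":0,"grip":-1}])

```text
time: 16.02
tool_pos: [0.4673, 0.3496, 0.1609]
tool_rot: [-3.141, -0.0, -0.196]
contact_force: [0.1, -0.1, -2.6]
opening: 0.0237
```

```bash
python3 - <<'E'
from wr import *
p,d=robot.read_camera('scene')
cv2.imwrite('pics/s8c.png',cv2.resize(p[80:240,280:440,::-1],None,fx=3.7,fy=3.7,interpolation=cv2.INTER_CUBIC))
p,d=robot.read_camera('top')
cv2.imwrite('pics/t8c.png',cv2.resize(p[200:380,60:260,::-1],None,fx=3,fy=3,interpolation=cv2.INTER_CUBIC))
wrist('pics/w8.png')
E
python3 go.py .4625 .352 .16 -11
```

```text
t 16.175 pos [0.4673 0.3496 0.1609] yawdeg -11.2 F [-0.7  0.2 -2.9] open 0.0237
tx -0.0052 ty -0.0014 tz 0.0009 yaw -0.004
```

View pics/s8c.png

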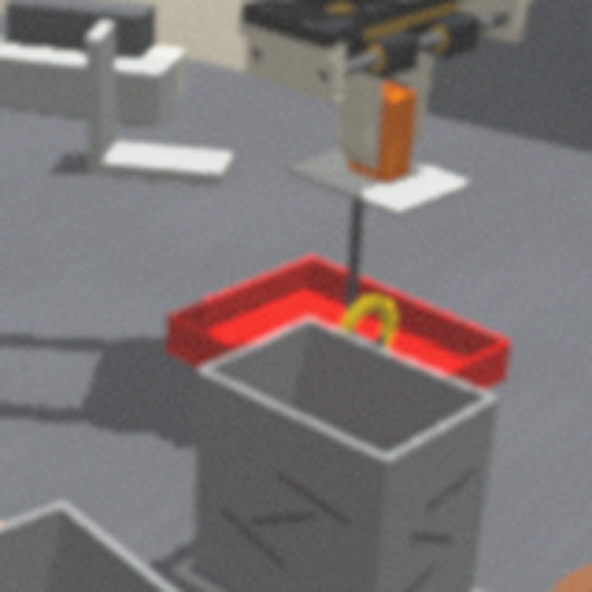

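View pics/w8.png

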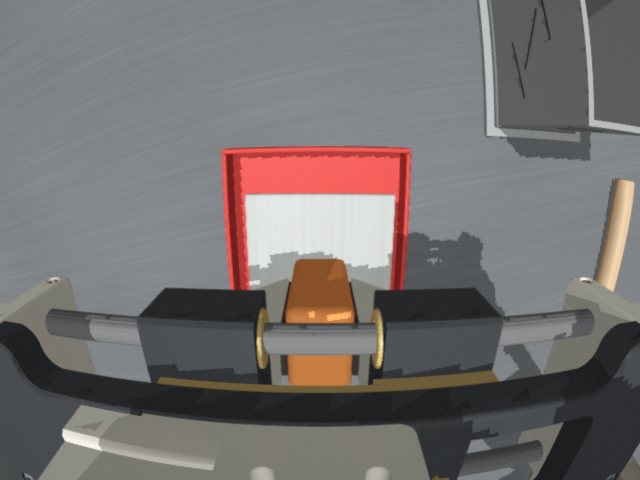

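The nut stands in the tray and the foot is mid-hole. Backing the hook out slowly along −x.

>>> apply_moves(plan=[{"tx":-0.004,"ty":0,"tz":0,"yaw":0,"grip":-1},{"tx":-0.009,"ty":0,"tz":0,"yaw":0,"grip":-1},{"tx":-0.015,"ty":0,"tz":0,"yaw":0,"grip":-1},{"tx":-0.021,"ty":0,"tz":0,"yaw":0,"grip":-1},{"tx":-0.028,"ty":0,"tz":0,"yaw":0,"grip":-1},{"tx":-0.035,"ty":0,"tz":0,"yaw":0,"grip":-1},{"tx":-0.042,"ty":0,"tz":0,"yaw":0,"grip":-1},{"tx":-0.046,"ty":0,"tz":0,"yaw":0,"grip":-1}])

```text
time: 17.18
tool_pos: [0.4216, 0.3586, 0.1608]
tool_rot: [-3.141, -0.0, -0.196]
contact_force: [0.5, -0.1, -1.7]
opening: 0.0239
```

```bash
python3 - <<'E'
from wr import *
p,d=robot.read_camera('scene')
cv2.imwrite('pics/s9c.png',cv2.resize(p[80:240,280:440,::-1],None,fx=3.7,fy=3.7,interpolation=cv2.INTER_CUBIC))
wrist('pics/w9.png')
E
python3 go.py .4625 .352 .16 -11
```

```text
t 17.275 pos [0.4217 0.3586 0.1608] yawdeg -11.2 F [-0.3 -0.4 -2.6] open 0.0241
tx 0.0413 ty -0.0014 tz 0.0008 yaw -0.004
```

View pics/s9c.png

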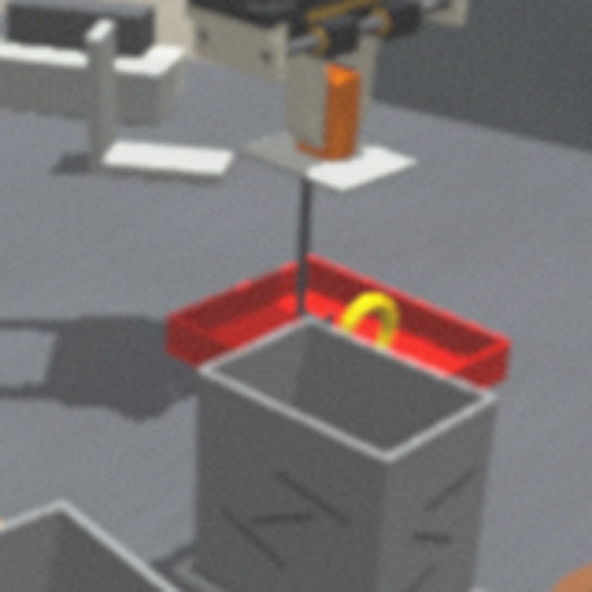

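View pics/w9.png

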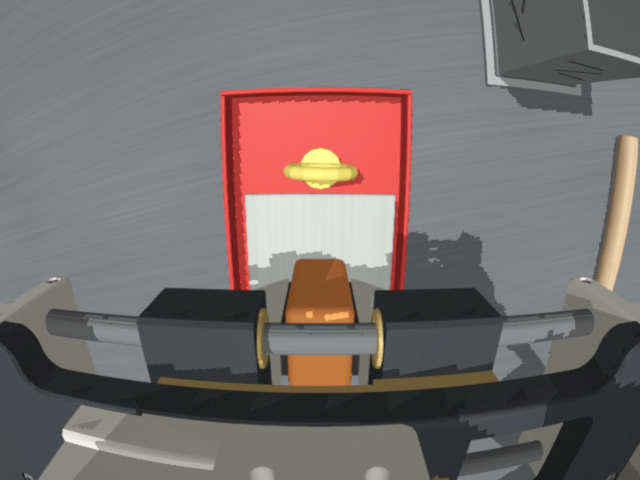

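The nut stands free in the tray and the hook is clear of the ring. Raising and carrying the picker back to the holder.

>>> apply_moves(plan=[{"tx":-0.002,"ty":0,"tz":-0.015,"yaw":0,"grip":-1},{"tx":-0.004,"ty":0,"tz":-0.04,"yaw":0,"grip":-1},{"tx":-0.004,"ty":0,"tz":-0.07,"yaw":0,"grip":-1},{"tx":-0.004,"ty":0,"tz":-0.1,"yaw":0,"grip":-1},{"tx":-0.004,"ty":0,"tz":-0.13,"yaw":0,"grip":-1},{"tx":-0.004,"ty":0,"tz":-0.148,"yaw":0,"grip":-1},{"tx":-0.004,"ty":0,"tz":-0.15,"yaw":0,"grip":-1}])

```text
time: 18.15
tool_pos: [0.4188, 0.3595, 0.313]
tool_rot: [-3.139, -0.003, -0.196]
contact_force: [0.6, 0.5, -2.9]
opening: 0.0238
```

```bash
python3 - <<'E'
from h import *
from cell import robot
p,d=robot.read_camera('top');np.savez('pics/top9.npz',p=p,d=d,**robot.get_calibration('top'))
W,p=cloud('pics/top9.npz')
w=W[240:330,460:560].reshape(-1,3);w=w[(w[:,2]>.12)&(w[:,2]<.14)];print('holder rim',len(w),rect(w),np.median(w[:,2]))
p,d=robot.read_camera('scene');np.savez('pics/sc9.npz',p=p,d=d,**robot.get_calibration('scene'))
W,p=cloud('pics/sc9.npz')
w=W[270:330,75:175].reshape(-1,3);w=w[(w[:,2]>.122)&(w[:,2]<.14)];print('holder rim sc',len(w),rect(w),np.median(w[:,2]))
E
python3 go.py .48 0 .31 0 .4705 -.3553 .307 10
```

```text
holder rim 439 (array([ 0.4708, -0.3547]), array([0.0698, 0.0526]), 8.7) 0.1310859067664617
holder rim sc 984 (array([ 0.4718, -0.3536]), array([0.0727, 0.0516]), 8.9) 0.13002573022652758
t 18.25 pos [0.4181 0.3591 0.3108] yawdeg -11.3 F [ 0.4  0.7 -2.2] open 0.0238
tx 0.1308 ty 0.3402 tz 0.0008 yaw -0.196
tx 0.1908 ty 0.6905 tz 0.0037 yaw -0.371
```

>>> apply_moves(plan=[{"tx":0.01,"ty":0.026,"tz":0,"yaw":-0.02,"grip":-1},{"tx":0.027,"ty":0.07,"tz":0,"yaw":-0.04,"grip":-1},{"tx":0.045,"ty":0.117,"tz":0,"yaw":-0.07,"grip":-1},{"tx":0.063,"ty":0.165,"tz":0,"yaw":-0.1,"grip":-1},{"tx":0.081,"ty":0.21,"tz":0,"yaw":-0.12,"grip":-1},{"tx":0.099,"ty":0.258,"tz":0,"yaw":-0.15,"grip":-1},{"tx":0.116,"ty":0.302,"tz":0,"yaw":-0.17,"grip":-1},{"tx":0.131,"ty":0.34,"tz":0,"yaw":-0.196,"grip":-1}])

```text
time: 19.25
tool_pos: [0.48, -0.0015, 0.3098]
tool_rot: [-3.141, 0.002, -0.0]
contact_force: [0.1, -0.2, -2.7]
opening: 0.0238
```

```bash
python3 go.py .4705 -.3553 .307 10
```

```text
t 19.25 pos [ 0.48   -0.0015  0.3098] yawdeg -0.0 F [ 0.1 -0.2 -2.7] open 0.0238
tx -0.0094 ty 0.3538 tz 0.0027 yaw -0.175
```

>>> apply_moves(plan=[{"tx":-0.001,"ty":0.045,"tz":0,"yaw":-0.02,"grip":-1},{"tx":-0.003,"ty":0.1,"tz":0,"yaw":-0.05,"grip":-1},{"tx":-0.004,"ty":0.155,"tz":0,"yaw":-0.08,"grip":-1},{"tx":-0.006,"ty":0.21,"tz":0,"yaw":-0.1,"grip":-1},{"tx":-0.007,"ty":0.26,"tz":0,"yaw":-0.13,"grip":-1},{"tx":-0.008,"ty":0.305,"tz":0,"yaw":-0.15,"grip":-1},{"tx":-0.009,"ty":0.335,"tz":0,"yaw":-0.17,"grip":-1},{"tx":-0.0095,"ty":0.35,"tz":0,"yaw":-0.175,"grip":-1}])

```text
time: 20.25
tool_pos: [0.4702, -0.351, 0.3092]
tool_rot: [-3.139, 0.001, 0.173]
contact_force: [0.5, 0.8, -2.3]
opening: 0.0236
```

>>> apply_moves(plan=[{"tx":0,"ty":0,"tz":0,"yaw":0,"grip":-1},{"tx":0,"ty":0,"tz":0,"yaw":0,"grip":-1},{"tx":0,"ty":0,"tz":0,"yaw":0,"grip":-1}])

```text
time: 20.62
tool_pos: [0.4711, -0.3486, 0.311]
tool_rot: [-3.142, -0.0, 0.176]
contact_force: [0.3, 0.4, -1.8]
opening: 0.0236
```

```bash
python3 go.py .4705 -.3553 .16 9.5
```

```text
t 20.625 pos [ 0.4711 -0.3486  0.311 ] yawdeg 10.1 F [ 0.3  0.4 -1.8] open 0.0236
tx -0.0018 ty 0.0065 tz 0.1510 yaw 0.010
```

>>> apply_moves(plan=[{"tx":-0.002,"ty":0.0065,"tz":0,"yaw":0,"grip":-1},{"tx":-0.002,"ty":0.0065,"tz":0.01,"yaw":0,"grip":-1},{"tx":-0.002,"ty":0.0065,"tz":0.035,"yaw":0,"grip":-1},{"tx":-0.002,"ty":0.0065,"tz":0.065,"yaw":0,"grip":-1},{"tx":-0.002,"ty":0.0065,"tz":0.095,"yaw":0,"grip":-1},{"tx":-0.002,"ty":0.0065,"tz":0.125,"yaw":0,"grip":-1},{"tx":-0.002,"ty":0.0065,"tz":0.145,"yaw":0,"grip":-1},{"tx":-0.002,"ty":0.0065,"tz":0.152,"yaw":0,"grip":-1}])

```text
time: 21.62
tool_pos: [0.4692, -0.3558, 0.1568]
tool_rot: [-3.139, 0.002, 0.175]
contact_force: [0.2, -0.0, -3.0]
opening: 0.024
```

```bash
python3 - <<'E'
from wr import *
p,d=robot.read_camera('scene')
cv2.imwrite('pics/s10c.png',cv2.resize(p[200:400,40:220,::-1],None,fx=3,fy=3,interpolation=cv2.INTER_CUBIC))
E
python3 go.py .4705 -.3553 .146 10
```

```text
t 21.675 pos [ 0.4694 -0.3559  0.1568] yawdeg 10.0 F [-1.  -0.2 -3.1] open 0.0237
tx 0.0012 ty -0.0004 tz 0.0108 yaw 0.000
```

View pics/s10c.png

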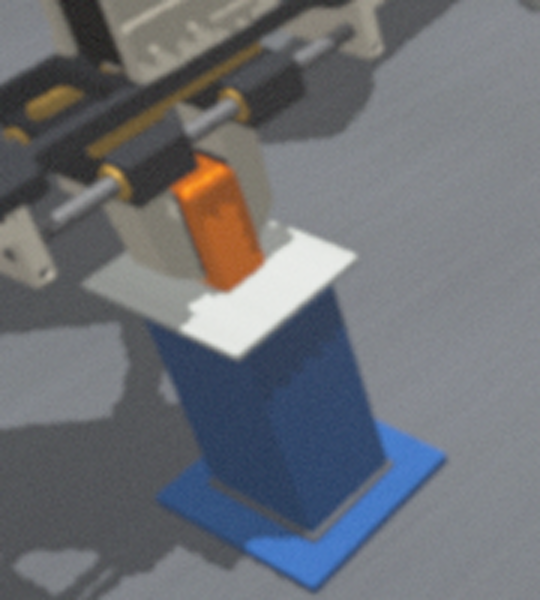

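The hook is inside the holder and the guard is about 11 mm above the rim. Lowering to the rim.

>>> apply_moves(plan=[{"tx":0.001,"ty":0,"tz":0.003,"yaw":0,"grip":-1},{"tx":0.001,"ty":0,"tz":0.006,"yaw":0,"grip":-1},{"tx":0.001,"ty":0,"tz":0.009,"yaw":0,"grip":-1},{"tx":0.001,"ty":0,"tz":0.0105,"yaw":0,"grip":-1},{"tx":0.001,"ty":0,"tz":0.0105,"yaw":0,"grip":-1}])

```text
time: 22.3
tool_pos: [0.4709, -0.3563, 0.1482]
tool_rot: [-3.141, -0.0, 0.175]
contact_force: [-0.0, -0.1, -2.8]
opening: 0.0235
```

```bash
python3 go.py .4705 -.3553 .146 10
```

```text
t 22.3 pos [ 0.4709 -0.3563  0.1482] yawdeg 10.0 F [-0.  -0.1 -2.8] open 0.0235
tx -0.0003 ty -0.0010 tz 0.0022 yaw 0.000
```

>>> apply_moves(plan=[{"tx":0,"ty":-0.001,"tz":0.001,"yaw":0,"grip":-1},{"tx":0,"ty":-0.001,"tz":0.002,"yaw":0,"grip":-1},{"tx":0,"ty":-0.001,"tz":0.0025,"yaw":0,"grip":-1},{"tx":0,"ty":-0.001,"tz":0.003,"yaw":0,"grip":-1},{"tx":0,"ty":-0.001,"tz":0.003,"yaw":0,"grip":-1}])

```text
time: 22.92
tool_pos: [0.4708, -0.3553, 0.1457]
tool_rot: [3.141, -0.0, 0.175]
contact_force: [-1.8, 1.3, 4.2]
opening: 0.0241
```

The force has turned to +4 N, so the guard is on the rim. Releasing.

>>> apply_moves(plan=[{"tx":0,"ty":0,"tz":0,"yaw":0,"grip":-0.3},{"tx":0,"ty":0,"tz":0,"yaw":0,"grip":0},{"tx":0,"ty":0,"tz":0,"yaw":0,"grip":0.5},{"tx":0,"ty":0,"tz":0,"yaw":0,"grip":1},{"tx":0,"ty":0,"tz":0,"yaw":0,"grip":1},{"tx":0,"ty":0,"tz":0,"yaw":0,"grip":1},{"tx":0,"ty":0,"tz":0,"yaw":0,"grip":1},{"tx":0,"ty":0,"tz":0,"yaw":0,"grip":1}])

```text
time: 23.92
tool_pos: [0.4708, -0.3553, 0.1452]
tool_rot: [-3.142, -0.0, 0.175]
contact_force: [-0.3, -0.0, -0.0]
opening: 0.0913
```

>>> apply_moves(plan=[{"tx":0,"ty":0,"tz":-0.005,"yaw":0,"grip":1},{"tx":0,"ty":0,"tz":-0.025,"yaw":0,"grip":1},{"tx":0,"ty":0,"tz":-0.055,"yaw":0,"grip":1},{"tx":0,"ty":0,"tz":-0.085,"yaw":0,"grip":1},{"tx":0,"ty":0,"tz":-0.115,"yaw":0,"grip":1},{"tx":0,"ty":0,"tz":-0.14,"yaw":0,"grip":1},{"tx":0,"ty":0,"tz":-0.15,"yaw":0,"grip":1},{"tx":0,"ty":0,"tz":-0.15,"yaw":0,"grip":1}])

```text
time: 24.92
tool_pos: [0.4708, -0.3554, 0.2954]
tool_rot: [3.141, -0.001, 0.175]
contact_force: [0.2, -0.1, 0.3]
opening: 0.0918
```

```bash
python3 - <<'E'
from wr import *
p,d=robot.read_camera('scene');np.savez('pics/sc11.npz',p=p,d=d,**robot.get_calibration('scene'));cv2.imwrite('pics/s11.png',p[:,:,::-1])
p,d=robot.read_camera('top');np.savez('pics/t11.npz',p=p,d=d,**robot.get_calibration('top'));cv2.imwrite('pics/t11.png',p[:,:,::-1])
W,p=wrist('pics/w11.png')
w=W.reshape(-1,3);w=w[(abs(w[:,0]-.47)<.08)&(abs(w[:,1]+.355)<.07)]
g=w[(w[:,2]>.128)&(w[:,2]<.144)];print(rect(g),np.median(g[:,2]))
A=np.c_[g[:,:2],np.ones(len(g))];print('tilt',np.linalg.lstsq(A,g[:,2],rcond=None)[0][:2])
W,p=cloud('pics/t11.npz')
hsv=cv2.cvtColor(p,cv2.COLOR_RGB2HSV);m=(hsv[...,0]>22)&(hsv[...,0]<34)&(hsv[...,1]>150);m[:240]=0;m[360:]=0;m[:,:100]=0;m[:,210:]=0
n=W[m];print('nut',len(n),n.min(0),n.max(0))
r=n[n[:,2]>.04];print('top',r.mean(0),'low',n[n[:,2]<.03].mean(0))
E
```

```text
(array([ 0.4705, -0.3556]), array([0.096 , 0.0706]), 10.0) 0.1369966315021321
tilt [-3.77664720e-04  2.53103446e-05]
nut 190 [nan nan nan] [nan nan nan]
top [0.46615407 0.34202451 0.05887258] low [0.46462042 0.34825926 0.01607107]
```

View pics/s11.png

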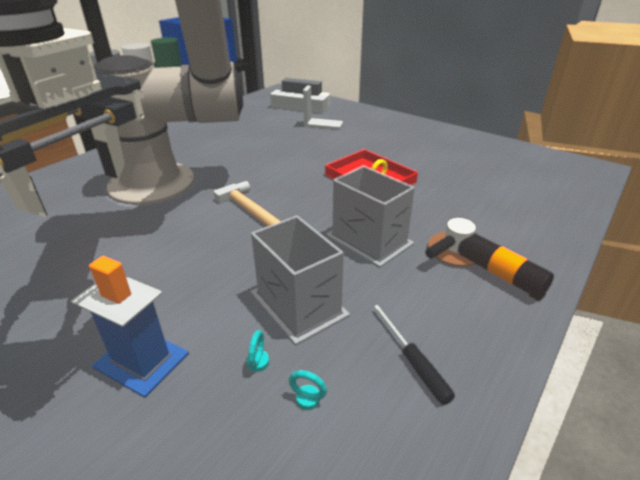

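View pics/t11.png

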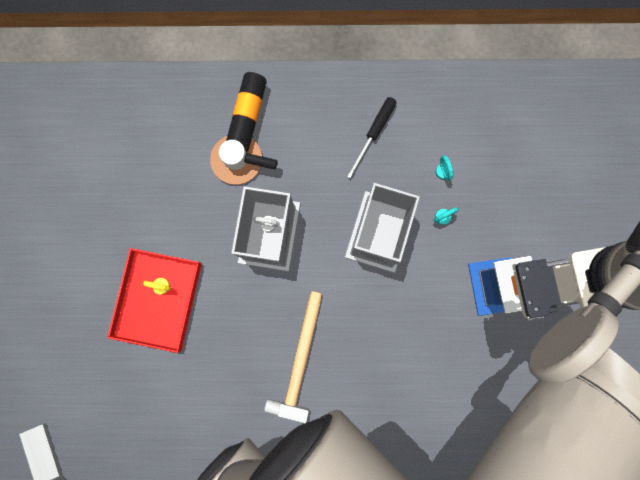

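Both look right. In the scene view the nut stands in the tray (380,165) and the picker's guard sits flat on the holder. The top view shows the tilt-free ring at (158,286).

```bash
python3 - <<'E'
from h import *
W,p=cloud('pics/t11.npz')
hsv=cv2.cvtColor(p,cv2.COLOR_RGB2HSV);m=(hsv[...,0]>22)&(hsv[...,0]<34)&(hsv[...,1]>150);m[:240]=0;m[360:]=0;m[:,:100]=0;m[:,210:]=0
n=W[m];print(np.nanmax(n[:,2]))
from cell import robot
print(robot.hand_in())
E
```

```text
0.06655825319039571
the job is handed in; nothing more can be done
None
```

I hooked the yellow nut out of its column and stood it in the red tray. I then hung the picker back in its holder and handed in at about 25 s of the allowed 69 s; no verdict was reported.

- **Lift:** the tool force rose from −2 N to about −4 N, matching the nut's weight. The scene picture showed the nut hanging upright above the rim.
- **Nut:** it stands about 25 mm off the tray's centre. The ring's top is at 66.6 mm, against 65 mm expected for an upright nut on the tray floor. The two heights I averaged on the nut differ by about 6 mm sideways. I put this down to the camera's one-sided view and did not measure the tilt directly; all pictures show it upright.
- **Picker:** the guard lies flat (tilt below 0.001 rad) at (0.4705, −0.3556). That is within 1 mm of the mouth's centre as seen by the top camera, and about 2.5 mm by the scene camera. The guard's top is at 137 mm against 136 mm expected.
- **Robot:** the gripper is open and clear of the handle, about 0.1 m above the holder, and reads about zero force.

One move call was refused because I left out the grip values. My first approach to the handle was 6–7 mm off to the side, and I corrected it before the fingers closed.

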